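# Hold the sprung cover of a test chamber at its clamp mark

## Task

Pull the temperature probe that stands upright through the cover of the small test chamber straight out, with the cover still shut, and stand it in the upright metal cup on the bench. Then lift the sprung cover by its bar handle until the pointer on the cover's side is level with the needle of the clamp on the curved rod, and finish while holding the cover still at that mark: do not let go. Do not shift the clamp, and leave the test weight, the counter and the tape roll where they are.

Things in the scene. Friction and masses are not known exactly. Their poses are not given: they have to be found in the camera images.
- chamber: Small grey test chamber, a fixed housing 150 x 150 mm, 68 mm high (foot flange 166 x 166 mm). Origin at the centre of its underside; x points to the back (hinge side), y to its left, z up; vent slots on the front (-x). On its left side, at y = 98 mm, a thin curved rod (5 mm thick) rises to z = 165 mm; only it, the bar handle and the probe rise above the cover.
- cover (a joint): Angle of the chamber's white cover, 152 x 154 x 8 mm, hinged along the back edge, in rad: 0 shut (top face 74 mm over the bench), grows as the front edge is lifted, stop at 1.2. A spring pulls it shut: an upward pull of about 4 N at the bar starts it, about 16 N straight up (7 N square to the swing) holds it at the highest mark; let go and it snaps shut.
- hinge (a point): Point on the cover's hinge axis, in the middle of the back edge, at z = 70 mm. The axis runs along the chamber's y axis.
- lift_bar: Bar handle on the cover's front: a round steel sleeve 14 mm thick, 66 mm long along the chamber's y axis, between two posts. It rises with the cover and turns freely on its rod, so a pinch from above across it can stay upright. Origin at its middle: cover shut, 134 mm in front of the hinge axis and 42 mm above it, 31 mm free under it. Its axes turn with the sleeve (y stays along it).
- pointer (a point): Outer end of the small steel tab on the left (+y) edge of the cover; 110 mm from the hinge axis, turns with the cover.
- mark_clamp (a joint): Position of the black clamp (13 x 12 x 16 mm) on the curved rod, as the cover angle in rad at which the pointer is level with it; between 0.45 and 0.85. It is stiff and stays where it is; not to be shifted.
- mark (a point): Tip of the clamp's short needle, on the same 110 mm radius from the hinge axis as the pointer; pointer and mark coincide when the cover is at the mark.
- probe: Loose temperature probe, 125 mm long, about 70 g: steel stem 10 mm thick, 80 mm long, above it a black round grip 20 mm thick, 45 mm long. Origin at the foot, z along the probe to the top. At the start it stands upright in a 16 mm hole through the cover, its foot 44 mm deep in a guide socket, 12 mm over the bench; the foot is clear of the cover when risen 65 mm.
- probe_grip (a point): Point on the probe's axis in the middle of the black grip, 103 mm above the foot.
- probe_cup: Upright round aluminium cup fixed to the bench: 32 mm outside, 24 mm inside, 62 mm high, inner floor 4 mm up, flange 54 mm wide. Origin at the centre of its underside.
- cup_mouth (a point): Centre of the cup's mouth, 62 mm above the bench.
- test_weight: Brass-coloured weight with a knob, 29 mm wide and 51 mm high, a bystander. Origin at the centre of its underside.
- counter: Hand tally counter, 44 x 60 x 28 mm, a bystander. Origin at the centre of its underside.
- white_tape: Roll of white tape, 68 x 71 x 24 mm, a bystander. Origin at the centre of its underside.

How it is judged (in metres and radians):
On the way, in this order (a step that is already met when the one before it is completed fails the run):
1. the probe is drawn clear of the shut cover (z of probe in the frame of chamber above 0.076 m and value of joint cover below 0.06 rad), for 0.1 s.
2. the probe stands in the cup, released, and the cover is still shut (horizontal distance between probe and probe_cup below 0.012 m and z of probe in the frame of probe_cup below 0.015 m and angle between probe's own z axis and vertical below 0.35 rad and contact force between the fingers and probe below 0.1 N and value of joint cover below 0.06 rad), for 0.2 s.
3. the cover is lifted by its bar to the mark (distance between pointer and mark below 0.008 m and contact force between the fingers and lift_bar above 1.5 N), for 0.3 s.
At the end, for the whole second after the job is handed in: The robot's fingers hold the cover by its bar, still, with the pointer within 8 mm of the mark (about 4 degrees); the probe stands in the cup, foot on its floor and tilted under 20 degrees, not touched; bystanders are within 30 mm of where they stood (all of step 3 and velocity of joint cover between -0.1 and 0.1 rad/s and horizontal distance between probe and probe_cup below 0.012 m and z of probe in the frame of probe_cup below 0.015 m and angle between probe's own z axis and vertical below 0.35 rad and contact force between the fingers and probe below 0.1 N and distance of each of test_weight, counter, white_tape from where it was at the start of the episode below 0.03 m); the arm keeps its last pose, push and grip.
It fails at once if the cover is lifted while the probe still stands through it (value of joint cover above 0.15 rad and z of probe in the frame of chamber below 0.06 m and horizontal distance between probe and chamber below 0.08 m).
It fails at once if the clamp is shifted (distance of mark from where it was at the start of the episode above 0.005 m).
It fails at once if a bystander is pushed away (distance of any of test_weight, counter, white_tape from where it was at the start of the episode above 0.03 m).
It also fails if it takes over 58 s, if anything falls off the work surface, if the arm or the gripper's body presses on something with over 40 N, if the wrist force passes 120 N, or if a joint passes its speed limit or range.

## Robot

A 7-joint arm with a two-finger parallel gripper is mounted at the origin on the work surface; the furniture and walls round the work are solid. World frame = base frame: x ahead of the robot, y to its left, z up, the work surface at z = 0. Lengths are in mm, angles in rad, forces in N, time in s.
With the tool pointing down it reaches from about 400 to 875 mm from the base axis. Payload 19.3 kg.
Tool frame: the origin (TCP) lies at the very end of the fingers, on their centre line; the grasp point (between the pads) lies 19 mm behind it (grip_point_offset is the z of the grasp point in the tool frame, in mm); z points along the fingers, x is the direction in which the jaws open and shut, and the axes are right-handed (so a half turn about z gives the same grasp; the last joint's range is limited). The gripper opens to 85 mm and grips with 20 to 120 N. Pads are 22 mm wide; open, the fingers measure 114 mm over their backs; the gripper's body (76 mm by 85 mm) begins 54 mm behind the grasp point. The pads swing forward as they close: fully open they stand 13 mm farther back than shut.
Start: joints at [1.069, 0.521, -0.036, 1.599, 0.021, 1.021, -0.113], TCP at [261.539, -567.637, 231.291] pointing down, gripper open.
Joint ranges: [-2.91, 2.91], [-0.3, 2.13], [-1.5, 1.42], [0.17, 2.43], [-1.26, 4.41], [0.16, 1.93], [-2.52, 2.52]. Speed limits (rad/s): [1.89, 1.89, 2.39, 2.39, 3.01, 3.01, 3.01].

## Interface

Orientations are given as a 3x3 rotation matrix whose columns are the frame's x, y, z axes.
In Python, from workcell import movep, movel, goto_joints, open_gripper, clamp, wait, inverse_kinematics, read_state, camera, PlanningError, finish_job, grip_point_offset gives the robot as it stands. Calls block until the motion is done:
- movep(position, orientation): joint-space move of the TCP to a pose.
- movel(position, frame=None, max_speed=150, guard=None): straight line of the TCP; frame=None keeps the orientation; max_speed is the mean speed in mm/s. With guard (N) it stops when the force on the tool has changed by that much, and returns True; else False.
- goto_joints(angles): joint-space move.
- open_gripper() and clamp(): open the fingers fully, or close them until they stop; the grip force is fixed at half the most.
- wait(seconds).
- inverse_kinematics(position, orientation): joint angles nearest the present ones, or None.
- read_state(): the state.
- camera(name): name is "scene" or "top" or "wrist"; returns a dict with "image" (420x560x3 uint8, blue, green, red), "range_z" (420x560 float32, mm along the optical axis (not along the pixel's ray), 0 where there is no reading), "fx", "fy", "cx", "cy" (pixels), "dist_coeffs" ([k1, k2, p1, p2, k3] as OpenCV has them; the pictures are not rectified), "cam_to_world" (4x4, takes a point from camera to world coordinates). Camera axes: x right, y up, looking along -z (the intrinsics and any distortion apply to the point x, -y, -z); pixel columns grow to the right and rows downward; lengths in mm; the calibration is good to about 2 mm. A picture is of the moment at which its call begins.
A pose or a line that the arm cannot do raises PlanningError and nothing moves.
- finish_job(): hands the job in, once; it reports no verdict.
The state is a dict: "time": time; "qpos": joint angles; "qvel": joint speeds; "joint_efforts": joint torques, N m; "eef_pos": TCP position; "tool_rot": TCP orientation; "ft_force": force on the tool from outside, world axes, zero at the start; "torque": the same for the moment, N m; "finger_gap": finger opening in mm.
Only numpy, scipy, OpenCV 4.12 (cv2) and the standard library are available. Lean on these libraries where they do the work, as an engineer would, in place of code of your own. Each camera call takes 0.05 s, during which the arm holds its last target.

## Working session

There is one attempt and no reset: what is moved stays moved. The work goes in short steps, each a Python script; the robot and the scene stay as the last script left them, time stands still between calls to the robot, and variables do not carry over. Pictures are saved under pics/ and viewed, and the job is handed in when it is done.

```bash
mkdir -p pics; ls; cat > h.py <<'E'
import numpy as np, cv2
from workcell import *
def snap(n,f=None):
    c=camera(n)
    if f: cv2.imwrite('pics/'+f,c['image'])
    np.savez('/tmp/%s.npz'%(f or n),**{k:np.array(v) for k,v in c.items()})
    return c
def ray(c,u,v):
    K=np.array([[c['fx'],0,c['cx']],[0,c['fy'],c['cy']],[0,0,1.]])
    p=cv2.undistortPoints(np.array([[[u,v]]],float),K,np.array(c['dist_coeffs'],float))[0,0]
    T=np.array(c['cam_to_world']); d=T[:3,:3]@np.array([p[0],-p[1],-1.])
    return T[:3,3],d
def onz(c,u,v,z):
    o,d=ray(c,u,v); return o+d*(z-o[2])/d[2]
def dep(c,u,v):
    o,d=ray(c,u,v); return o+d*float(c['range_z'][int(round(v)),int(round(u))])
def proj(c,P):
    K=np.array([[c['fx'],0,c['cx']],[0,c['fy'],c['cy']],[0,0,1.]])
    T=np.array(c['cam_to_world']); q=T[:3,:3].T@(np.array(P,float)-T[:3,3])
    q=q*np.array([1,-1,-1])
    return cv2.projectPoints(q.reshape(1,1,3),np.zeros(3),np.zeros(3),K,np.array(c['dist_coeffs'],float))[0].ravel()
E
python3 - <<'E'
from h import *
for n in ['scene','top','wrist']:
    c=snap(n,n+'0.png'); print(n,np.round(c['cam_to_world'],3).tolist())
s=read_state();print(s['time'],s['finger_gap'],s['tool_rot'],grip_point_offset)
E
```

```text
pics
scene [[-0.821, 0.337, -0.461, 130.156], [-0.571, -0.457, 0.682, 572.045], [0.019, 0.823, 0.567, 601.572], [0.0, 0.0, 0.0, 1.0]]
top [[-0.009, 0.989, -0.147, 350.993], [-1.0, -0.009, 0.004, -39.843], [0.003, 0.147, 0.989, 1273.015], [0.0, 0.0, 0.0, 1.0]]
wrist [[0.418, 0.873, 0.252, 324.912], [-0.908, 0.402, 0.115, -537.717], [-0.001, -0.277, 0.961, 372.685], [0.0, 0.0, 0.0, 1.0]]
0.15 85.4515278487949 [[ 4.18528518e-01 -9.08203549e-01 -4.40038719e-04]
 [-9.08203261e-01 -4.18528739e-01  7.29164255e-04]
 [-8.46398414e-04  9.44685644e-05 -9.99999637e-01]] -18.700000000000003
```

View pics/scene0.png

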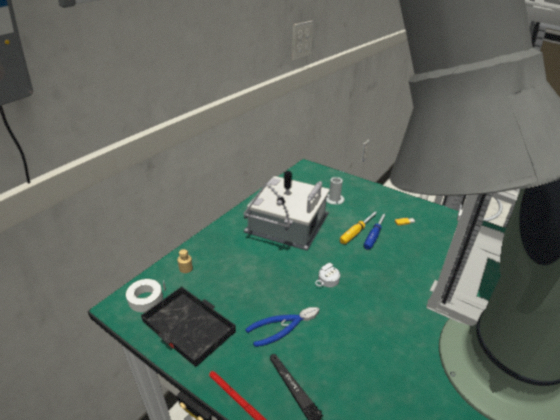

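View pics/top0.png

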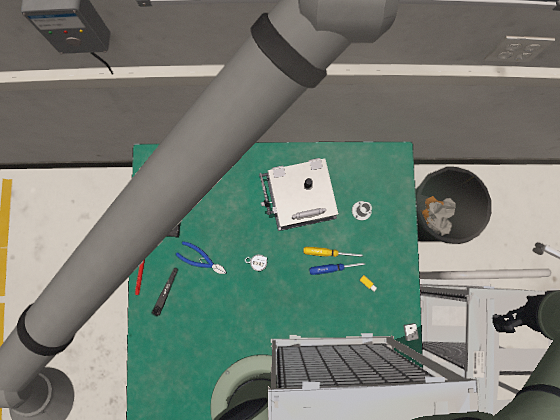

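View pics/wrist0.png

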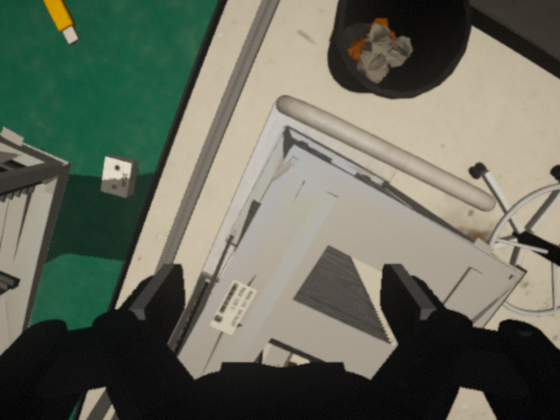

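The scene view shows the chamber at about (287,212), with the probe's black grip at (288,180), the cup at (336,190) and the curved rod with its clamp near (282,203). The top view shows the chamber at (302,195), the grip at (308,183), the bar at (309,213) and the cup at (362,210). I'll zoom in for pixel positions.

```bash
python3 - <<'E'
import cv2
a=cv2.imread('pics/top0.png')[145:240,250:385]; cv2.imwrite('pics/topz.png',cv2.resize(a,None,fx=5.5,fy=5.5,interpolation=cv2.INTER_CUBIC))
a=cv2.imread('pics/scene0.png')[160:255,235:360]; cv2.imwrite('pics/scz.png',cv2.resize(a,None,fx=6,fy=6,interpolation=cv2.INTER_CUBIC))
E
```

```text
(no output)
```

View pics/topz.png

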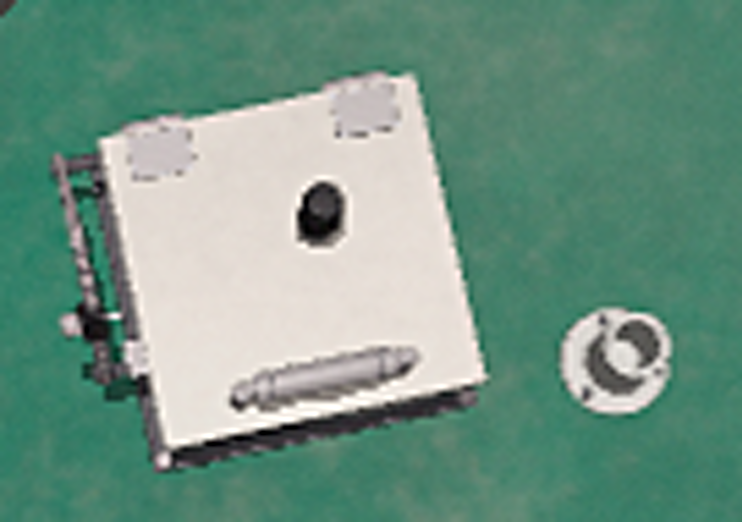

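View pics/scz.png

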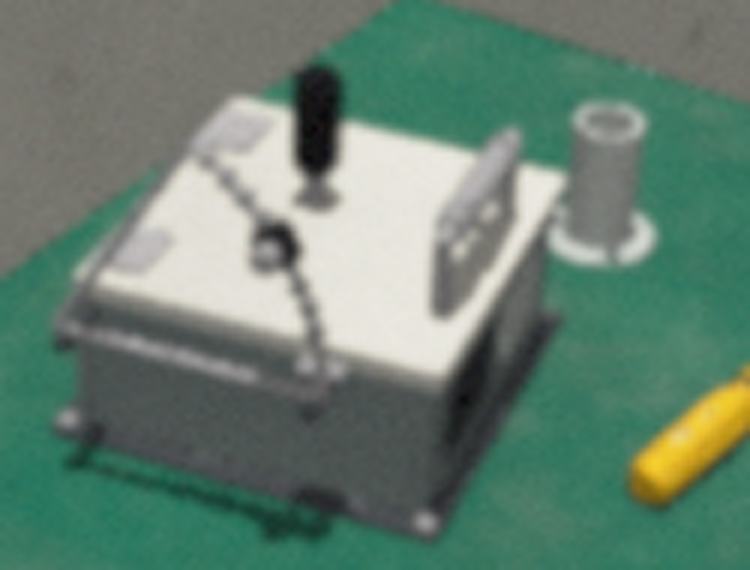

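The zoomed top view shows the cover corners at crop (105,140), (413,75), (485,380) and (167,445). The bar runs from (235,393) to (415,355) in the crop, the grip top is near (322,205) and the cup mouth is near (632,348). I'll turn these into world positions.

```bash
python3 - <<'E'
from h import *
c=np.load('/tmp/top0.png.npz'); s=np.load('/tmp/scene0.png.npz')
img=c['image']; 
# cover mask: bright low-saturation
hsv=cv2.cvtColor(img,cv2.COLOR_BGR2HSV)
m=((hsv[...,2]>190)&(hsv[...,1]<40)).astype(np.uint8); r=np.zeros_like(m); r[150:235,255:345]=m[150:235,255:345]
r=cv2.morphologyEx(r,cv2.MORPH_CLOSE,np.ones((9,9)))
r=cv2.morphologyEx(r,cv2.MORPH_OPEN,np.ones((5,5)))
cn=max(cv2.findContours(r,0,2)[0],key=cv2.contourArea)
P=np.array([onz(c,u,v,74)[:2] for u,v in cn[:,0].astype(float)],np.float32)
print('rect',cv2.minAreaRect(P))
f=lambda u,v:(u/5.5+250-.5,v/5.5+145-.5)
C=[onz(c,*f(*q),74) for q in [(105,140),(413,75),(485,380),(167,445)]]
print(np.round(C,1)); print('ctr',np.mean(C,0))
for i in range(4): d=C[(i+1)%4]-C[i]; print(np.linalg.norm(d),np.degrees(np.arctan2(d[1],d[0])))
for q in [(235,393),(415,355)]: print('bar',onz(c,*f(*q),112))
print('grip',onz(c,*f(322,200),137))
print('flange?',onz(c,*f(616,361),3),'mouth',onz(c,*f(637,345),62))
g=lambda u,v:(u/6+235-.5,v/6+160-.5)
print('sc mouth',onz(s,*g(609,122),62),'grip top',onz(s,*g(318,80),137))
def tri(a,b):
    o1,d1=ray(c,*a);o2,d2=ray(s,*b);d1/=np.linalg.norm(d1);d2/=np.linalg.norm(d2)
    A=np.stack([d1,-d2],1);t=np.linalg.lstsq(A,o2-o1,rcond=None)[0]
    p,q=o1+t[0]*d1,o2+t[1]*d2
    return (p+q)/2,np.linalg.norm(p-q)
print('clamp',tri(f(92,323),g(275,245)),'rodtop?')
print('mouth',tri(f(637,345),g(609,122)),'griptop',tri(f(324,195),g(318,75)))
# depth
for n,q in [('cover',f(250,250)),('bar',f(325,375)),('bench',f(600,150)),('grip',f(324,195))]: print(n,dep(c,*q))
E
```

```text
rect ((566.1358642578125, -109.39514923095703), (155.80581665039062, 162.9121856689453), 11.394209861755371)
[[ 623.8  -25.5   74. ]
 [ 654.7 -174.2   74. ]
 [ 506.1 -204.6   74. ]
 [ 476.6  -53.6   74. ]]
ctr [ 565.29574332 -114.46124926   74.        ]
151.9047276038721 -78.26767259658484
151.6795994742786 -168.44053274237547
153.80415512958464 101.04162692107452
149.84320929585397 10.835298561404054
bar [496.24986433 -84.54381324 112.        ]
bar [ 513.0402577  -167.45155804  112.        ]
grip [ 580.81655869 -124.28967661  137.        ]
flange? [ 524.26038797 -280.82075139    3.        ] mouth [ 523.87089361 -280.07012149   62.        ]
sc mouth [ 520.06066495 -278.71029786   62.        ] grip top [ 573.65528199 -120.15085085  137.        ]
clamp (array([525.72458732, -19.96665835, 131.45022013]), np.float64(1.1713613435261376)) rodtop?
mouth (array([ 522.73315929, -280.97197688,   60.2809733 ]), np.float64(2.980339279735821)) griptop (array([ 581.16040144, -126.68863278,  134.39765346]), np.float64(5.512154996621926))
cover [569.24608049 -94.0733908   75.77237103]
bar [ 503.33409643 -125.43836416  118.34654906]
bench [ 632.30650634 -276.25977257    5.32952677]
grip [ 583.04128005 -125.21519507  137.37784662]
```

Yaw is about 11.4° and the corner sizes match the 152 x 154 mm cover. Next, a check of obstacle heights before the transit.

```bash
python3 - <<'E'
from h import *
c=np.load('/tmp/top0.png.npz')
for v in range(10,420,40):
    print(v,[tuple(int(x) for x in dep(c,u,v)) for u in range(10,560,60)])
E
```

```text
10 [(843, 457, 504), (800, 309, 560), (842, 228, 485), (843, 116, 477), (841, 2, 477), (524, -64, 990), (522, -104, 994), (844, -340, 476), (842, -455, 486), (842, -574, 494)]
50 [(845, 547, 345), (801, 372, 413), (842, 276, 327), (844, 144, 316), (512, -23, 957), (506, -65, 969), (843, -256, 311), (844, -393, 312), (842, -529, 323), (844, -672, 329)]
90 [(814, 630, 192), (843, 508, 109), (843, 346, 97), (844, 185, 86), (485, -22, 948), (842, -139, 81), (845, -304, 75), (844, -469, 81), (845, -639, 84), (845, -813, 93)]
130 [(843, 869, -216), (843, 660, -234), (843, 453, -249), (464, 26, 918), (462, -21, 924), (844, -165, -278), (845, -376, -283), (844, -589, -280), (845, -808, -278), (844, -1031, -269)]
170 [(831, 1186, -765), (825, 892, -762), (822, 613, -770), (436, 28, 902), (641, 27, -1), (621, -134, 79), (636, -307, 8), (809, -747, -765), (810, -1033, -769), (808, -1326, -762)]
210 [(643, 1169, -763), (642, 887, -775), (408, 88, 868), (409, 37, 853), (527, 27, 1), (510, -129, 114), (516, -293, 58), (596, -660, -541), (570, -826, -368), (621, -1309, -766)]
250 [(461, 1162, -772), (461, 879, -779), (374, 95, 841), (418, 192, 0), (417, 27, 2), (414, -134, 20), (413, -300, 3), (448, -727, -767), (443, -1006, -772), (433, -1233, -670)]
290 [(281, 1148, -767), (335, 169, 802), (310, 356, -1), (310, 190, 1), (309, 28, 0), (308, -133, 2), (305, -296, 3), (291, -560, -292), (299, -620, 30), (306, -627, 305)]
330 [(104, 1141, -768), (289, 188, 755), (203, 351, 7), (203, 189, 1), (203, 28, 3), (202, -132, 5), (198, -293, 1), (130, -631, -524), (193, -611, 35), (242, -529, 458)]
370 [(234, 285, 707), (-62, 856, -768), (98, 349, 8), (97, 189, 0), (99, 28, 10), (161, -107, 328), (164, -222, 351), (-18, -623, -516), (88, -606, 36), (219, -397, 673)]
410 [(131, 390, 523), (131, 295, 507), (-7, 348, 7), (-6, 188, 3), (94, 10, 359), (152, -89, 571), (148, -178, 563), (145, -269, 564), (-16, -603, 34), (187, -357, 737)]
```

```bash
python3 - <<'E'
from h import *
c=np.load('/tmp/top0.png.npz')
a=c['image'][320:420,200:560]; cv2.imwrite('pics/t2.png',cv2.resize(a,None,fx=2.2,fy=2.2))
for v in range(325,420,8):
    print(v,[tuple(int(x) for x in dep(c,u,v)) for u in range(215,560,22)])
s=np.load('/tmp/scene0.png.npz');a=s['image'][120:420,360:560]; cv2.imwrite('pics/s2.png',cv2.resize(a,None,fx=2,fy=2))
E
```

```text
325 [(217, 121, 6), (216, 63, 3), (216, 4, -1), (215, -54, 0), (215, -113, 4), (213, -173, -4), (213, -231, 2), (211, -291, 0), (211, -349, 8), (211, -407, 16), (147, -655, -534), (145, -741, -530), (207, -585, 28), (239, -501, 326), (106, -1140, -770), (250, -526, 448)]
333 [(195, 122, -2), (195, 63, 1), (195, 4, 2), (194, -54, 1), (194, -113, 2), (193, -172, 1), (191, -232, -3), (193, -286, 22), (190, -349, 6), (190, -404, 23), (119, -648, -518), (116, -733, -514), (186, -583, 29), (76, -1033, -768), (70, -1143, -779), (235, -531, 438)]
341 [(175, 121, 4), (174, 63, 2), (174, 4, 1), (174, -54, 8), (174, -112, 12), (174, -170, 17), (173, -228, 18), (173, -284, 31), (179, -331, 76), (166, -410, 1), (89, -646, -515), (86, -732, -515), (165, -581, 31), (41, -1032, -768), (37, -1134, -766), (31, -1242, -771)]
349 [(154, 121, 4), (153, 63, 0), (152, 4, -1), (163, -53, 75), (162, -108, 67), (164, -162, 90), (164, -216, 93), (162, -272, 90), (165, -321, 116), (145, -410, 0), (92, -577, -314), (89, -654, -314), (142, -584, 23), (140, -644, 27), (138, -705, 31), (135, -770, 28)]
357 [(132, 1
[... 1516 characters left out ...]
166, -210, 565), (166, -243, 567), (164, -277, 564), (162, -311, 564), (16, -578, 24), (350, -39, 1273), (194, -344, 699), (197, -364, 716)]
405 [(9, 120, 12), (69, 44, 233), (99, -6, 345), (158, -46, 563), (157, -79, 563), (157, -111, 564), (156, -144, 564), (155, -177, 562), (154, -210, 564), (153, -243, 564), (154, -275, 569), (149, -313, 559), (-2, -575, 31), (-6, -637, 30), (190, -332, 721), (190, -356, 728)]
413 [(-11, 120, 12), (87, 35, 356), (94, -7, 381), (146, -46, 562), (149, -78, 573), (146, -111, 565), (145, -144, 564), (144, -176, 565), (143, -209, 565), (142, -243, 564), (142, -275, 569), (187, -248, 726), (194, -262, 755), (181, -306, 717), (186, -323, 738), (185, -349, 740)]
```

View pics/t2.png

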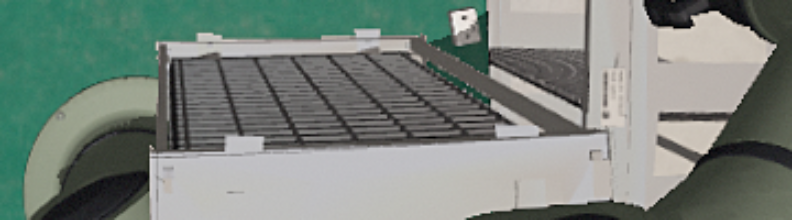

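View pics/s2.png

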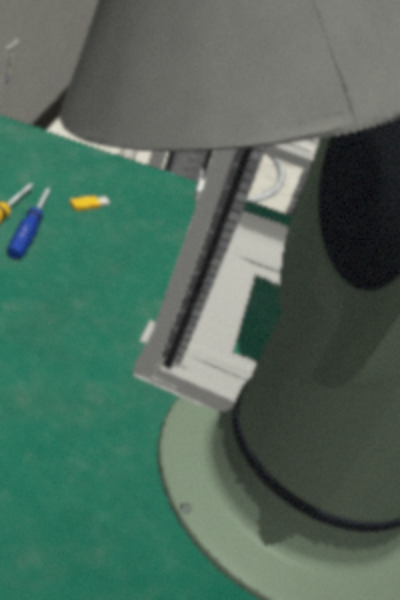

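```bash
python3 - <<'E'
from h import *
s=np.load('/tmp/scene0.png.npz')
for v in range(180,420,15):
    print(v,[tuple(int(x) for x in dep(s,u,v)) for u in range(425,560,15)])
s=read_state(); R=np.array(s['tool_rot'])
for P in [(580,-124,200),(523,-280,200),(505,-126,160)]:
    for a in [11.4,101.4]:
        t=np.radians(a); x=np.array([np.cos(t),np.sin(t),0])
        for sg in (1,-1):
            X=sg*x; Rm=np.stack([X,np.cross([0,0,-1],X),[0,0,-1]],1)
            q=inverse_kinematics(P,Rm); print(P,a,sg,None if q is None else np.round(q,2))
E
```

```text
180 [(163, 396, 507), (156, 398, 510), (150, 398, 512), (143, 400, 515), (137, 399, 517), (131, 397, 518), (126, 395, 520), (120, 394, 521), (114, 390, 522)]
195 [(331, -539, -48), (154, 401, 504), (147, 403, 507), (170, -28, 276), (149, -41, 278), (127, -544, 28), (88, -566, 32), (92, 23, 334), (77, 47, 352)]
210 [(291, -376, 2), (257, -404, 1), (222, -429, 1), (163, -27, 251), (141, -39, 253), (98, -1428, -507), (100, -22, 280), (85, 33, 317), (71, 60, 339)]
225 [(269, -307, 3), (237, -331, 3), (204, -357, 2), (156, -47, 212), (135, -405, 3), (62, -1723, -767), (93, -10, 262), (79, 46, 303), (65, 71, 324)]
240 [(250, -246, 4), (219, -271, 2), (170, -28, 185), (147, -49, 182), (122, -307, 23), (89, -346, 13), (85, 3, 246), (72, 55, 287), (58, 79, 308)]
255 [(232, -193, 2), (202, -214, 2), (161, -28, 156), (141, -232, 20), (110, -260, 15), (95, -15, 198), (78, 25, 235), (63, 48, 260), (50, 77, 287)]
270 [(216, -141, 4), (187, -163, 2), (153, -38, 117), (129, -181, 19), (99, -220, 5), (87, 1, 182), (71, 42, 222), (55, 58, 243), (42, 83, 269)]
285 [(201, -98, 2), (168, -27, 79), (143, 
[... 1321 characters left out ...]
94 -2.5 ]
(580, -124, 200) 101.4 1 [ 0.63  0.61 -0.77  1.69  0.48  1.04  1.47]
(580, -124, 200) 101.4 -1 [ 0.21  0.51 -0.15  1.71  0.09  0.93 -1.34]
(523, -280, 200) 11.4 1 [ 0.68  0.53 -0.41  1.7   0.25  0.96  0.38]
(523, -280, 200) 11.4 -1 [ 0.17  0.53  0.32  1.73 -0.2   0.92 -2.37]
(523, -280, 200) 101.4 1 [ 0.91  0.6  -0.76  1.69  0.47  1.04  1.76]
(523, -280, 200) 101.4 -1 [ 0.43  0.51 -0.05  1.72  0.03  0.92 -1.01]
(505, -126, 160) 11.4 1 [ 0.51  0.49 -0.51  1.92  0.32  0.81  0.03]
(505, -126, 160) 11.4 -1 [-0.22  0.5   0.47  1.96 -0.32  0.76 -2.5 ]
(505, -126, 160) 101.4 1 [ 0.69  0.55 -0.76  1.91  0.49  0.87  1.45]
(505, -126, 160) 101.4 -1 [ 0.25  0.46 -0.16  1.94  0.1   0.76 -1.34]
```

```bash
cat > fk.py <<'E'
import numpy as np
from scipy.spatial.transform import Rotation as Ro
def fk(q,p):
    H,L1,L2,D,a,b=p  # a: elbow offset, b: wrist offset (x)
    q=np.array(q)
    Rz=lambda t:Ro.from_euler('z',t).as_matrix(); Ry=lambda t:Ro.from_euler('y',t).as_matrix()
    R=Rz(-q[0])@Ry(q[1]); P=[np.array([0,0,H])]
    R=R@Rz(-q[2]); P.append(P[0]+R@[a,0,L1])
    R=R@Ry(q[3]); P.append(P[1]+R@[-a,0,L2]); 
    R=R@Rz(-q[4])@Ry(q[5]); P.append(P[2]+R@[b,0,D])
    return np.array(P),R
E
python3 - <<'E'
from h import *; from fk import fk
from scipy.optimize import least_squares
s=read_state(); R=np.array(s['tool_rot'])
D=[(s['qpos'],s['eef_pos'],R[:,2])]
Rn=R.copy()
for P in [(580,-124,200),(523,-280,200),(505,-126,160),(500,-200,400),(650,100,300),(300,-500,150),(400,-300,500)]:
  for th in (0,.4,-.4,1.):
    c=Ro=None
    from scipy.spatial.transform import Rotation
    Rm=R@Rotation.from_euler('xz',[0.5*th,th]).as_matrix()
    q=inverse_kinematics(P,Rm)
    if q is not None: D.append((q,P,Rm[:,2]))
def res(p): 
    o=[]
    for q,P,z in D:
        f,Rf=fk(q,p); o+=list(f[3]-P)+list(100*(Rf[:,2]-z))
    return o
r=least_squares(res,[350,420,400,200,0,0]); print(len(D),r.x,np.sqrt(np.mean(r.fun**2)),np.abs(r.fun).max())
print(np.round(fk(s['qpos'],r.x)[0]))
E
```

```text
28 [355.59247988 666.79414128 445.80317024 451.48576918 -65.38327997
  -9.82598243] 22.052710074333373 68.43788241065079
[[   0.    0.  356.]
 [ 131. -243.  966.]
 [ 311. -538.  677.]
 [ 316. -546.  226.]]
```

```bash
cat > fk.py <<'E'
import numpy as np
from scipy.spatial.transform import Rotation as Ro
Rz=lambda t:Ro.from_euler('z',t).as_matrix(); Ry=lambda t:Ro.from_euler('y',t).as_matrix()
def fk(q,p,s3=-1,s5=-1):
    H,L1,L2,D,a,b,c,d,z0,e=p
    R=Rz(-q[0]+z0)@Ry(q[1]); P=[np.array([0,0,H])+Rz(-q[0]+z0)@[e,0,0]]
    R=R@Rz(s3*q[2]); P.append(P[0]+R@[a,0,L1])
    R=R@Ry(q[3]); P.append(P[1]+R@[b,0,L2]); 
    R=R@Rz(s5*q[4])@Ry(q[5]); P.append(P[2]+R@[c,d,D])
    return np.array(P),R
E
cat > fit.py <<'E'
from h import *; from fk import fk
from scipy.optimize import least_squares
from scipy.spatial.transform import Rotation
s=read_state(); R=np.array(s['tool_rot'])
D=[(s['qpos'],s['eef_pos'],R[:,2])]
for P in [(580,-124,200),(523,-280,200),(505,-126,160),(500,-200,400),(650,100,300),(300,-500,150),(400,-300,500)]:
  for th in (0,.4,-.4,1.):
    Rm=R@Rotation.from_euler('xz',[0.5*th,th]).as_matrix()
    q=inverse_kinematics(P,Rm)
    if q is not None: D.append((q,P,Rm[:,2]))
best=None
for s3 in(1,-1):
  for s5 in (1,-1):
    def res(p):
        o=[]
        for q,P,z in D:
            f,Rf=fk(q,p,s3,s5); o+=list(f[3]-P)+list(100*(Rf[:,2]-z))
        return o
    r=least_squares(res,[350,450,400,200,0,0,0,0,0,0],x_scale=[100]*8+[1,100]); print(s3,s5,np.round(r.x,2),np.abs(r.fun).max())
    print(np.round(fk(s['qpos'],r.x,s3,s5)[0]).tolist())
E
python3 fit.py
```

```text
1 1 [-2.1646e+02  7.0570e+01  6.0110e+01 -3.5022e+02 -3.4130e+01 -1.4926e+02
  1.7975e+02  1.0407e+02 -2.3000e-01  6.0525e+02] 290.45515380568503
[[164.0, -583.0, -216.0], [167.0, -588.0, -138.0], [200.0, -713.0, -43.0], [260.0, -514.0, 308.0]]
1 -1 [-1.5673e+02  8.8710e+01  1.6501e+02 -3.0676e+02 -1.0866e+02 -1.6467e+02
  2.1591e+02  1.1867e+02 -3.3000e-01  5.8352e+02] 267.6319349335272
[[98.0, -575.0, -157.0], [94.0, -525.0, -26.0], [126.0, -750.0, 28.0], [222.0, -517.0, 331.0]]
-1 1 [ 1.4810e+02  2.1207e+02  3.4330e+02  1.1870e+01  7.9210e+01 -1.7566e+02
 -7.7940e+01 -4.5390e+01 -7.0000e-02 -2.3460e+01] 69.59977048296514
[[-10.0, 21.0, 148.0], [66.0, -136.0, 292.0], [240.0, -479.0, 263.0], [233.0, -569.0, 249.0]]
-1 -1 [ 3.1412e+02  5.4157e+02  4.0645e+02  3.3411e+02  1.2130e+01  3.7300e+00
 -1.3700e+00 -1.6790e+01 -7.0000e-02 -1.4400e+00] 17.171237245121944
[[-1.0, 1.0, 314.0], [117.0, -253.0, 778.0], [274.0, -560.0, 562.0], [259.0, -569.0, 228.0]]
```

```bash
cat > fk.py <<'E'
import numpy as np
from scipy.spatial.transform import Rotation as Ro
def rot(ax,t): return Ro.from_rotvec(np.array(ax)*t).as_matrix()
X,Y,Z=np.eye(3)
def fk(q,p):
    p=np.array(p); h,o1,o2,o3,o4=p[0:3],p[3:6],p[6:9],p[9:12],p[12:15]
    R=rot(Z,-q[0]+p[15])@rot(Y,q[1]+p[16]); 
    R0=rot(Z,-q[0]+p[15]); P=[R0@h]
    R=R@rot(Z,-q[2]+p[17]); P.append(P[-1]+R@o1)
    R=R@rot(Y,q[3]+p[18]); P.append(P[-1]+R@o2)
    R=R@rot(Z,-q[4]+p[19]); 
    R=R@rot(Y,q[5]+p[20]); P.append(P[-1]+R@o3)
    R=R@rot(Z,-q[6]+p[21])
    return np.array(P),R
E
cat > fit.py <<'E'
from h import *; from fk import fk
from scipy.optimize import least_squares
from scipy.spatial.transform import Rotation
s=read_state(); R=np.array(s['tool_rot'])
D=[(s['qpos'],s['eef_pos'],R)]
rng=np.random.default_rng(0)
for i in range(80):
    P=np.array([500,-150,300])+rng.uniform(-1,1,3)*[200,300,150]
    Rm=R@Rotation.from_euler('xyz',rng.uniform(-.7,.7,3)*[1,1,2]).as_matrix()
    q=inverse_kinematics(P,Rm)
    if q is not None: D.append((q,P,Rm))
best=None
def res(p):
    o=[]
    for q,P,Rt in D:
        f,Rf=fk(q,p); o+=list(f[3]-P)+list(100*(Rf-Rt)[:,[0,2]].ravel())
    return o
for z7 in (0,3.14,1.57,-1.57):
    p0=np.zeros(22); p0[2]=314;p0[5]=541;p0[8]=406;p0[11]=334;p0[21]=z7
    r=least_squares(res,p0,x_scale=[100]*15+[1]*7); print(len(D),np.round(r.x,2).tolist(),np.abs(r.fun).max())
    if best is None or r.cost<best.cost: best=r
np.save('fk.npy',best.x); print(np.round(fk(s['qpos'],best.x)[0]).tolist())
E
python3 fit.py
```

```text
75 [0.0, -21.3, 320.3, 0.0, -10.36, 529.75, -0.0, -27.14, 420.71, 0.0, -0.35, 327.89, -1067.28, -96.45, -2000.15, -0.0, 0.0, 0.0, 0.0, -0.0, -0.0, 0.0] 197.28771400296088
75 [0.0, -21.3, 320.3, -0.0, -12.0, 529.75, 0.0, -25.5, 420.71, -0.0, -0.35, 327.89, 1250.77, -949.49, -2197.47, 0.0, 0.0, -0.0, -0.0, 0.0, 0.0, 3.14] 8.599943157605594e-08
75 [0.0, -21.3, 320.3, -0.0, -12.18, 529.75, 0.0, -25.32, 420.71, -0.0, -0.35, 327.89, 2548.68, 6079.12, 5171.23, 0.0, 0.0, -0.0, -0.0, 0.0, 0.0, 3.14] 8.600159162597265e-08
75 [0.0, -21.3, 320.3, -0.0, -11.98, 529.75, 0.0, -25.52, 420.71, -0.0, -0.35, 327.89, -12482.09, 16090.17, -3731.88, 0.0, 0.0, -0.0, -0.0, 0.0, 0.0, -3.14] 8.600045475759543e-08
[[-19.0, -10.0, 320.0], [98.0, -248.0, 779.0], [262.0, -567.0, 559.0], [261.0, -567.0, 231.0]]
```

```bash
cat > cl.py <<'E'
from h import *; from fk import fk
from scipy.optimize import least_squares
p=np.load('fk.npy')
def cloud(c):
    v,u=np.mgrid[0:420:2,0:560:2]; z=c['range_z'][::2,::2].ravel()
    K=np.array([[c['fx'],0,c['cx']],[0,c['fy'],c['cy']],[0,0,1.]])
    q=cv2.undistortPoints(np.stack([u.ravel(),v.ravel()],1).astype(float).reshape(-1,1,2),K,c['dist_coeffs'].astype(float))[:,0]
    P=np.stack([q[:,0]*z,-q[:,1]*z,-z],1)[z>0]; T=c['cam_to_world']; return P@T[:3,:3].T+T[:3,3]
def seg(Q,a,b):
    d=b-a; t=np.clip(((Q-a)@d)/(d@d),0,1); return np.linalg.norm(Q-a-t[:,None]*d,axis=1),t
E
python3 - <<'E'
from cl import *
A=np.vstack([cloud(np.load('/tmp/%s0.png.npz'%n)) for n in('top','scene')])
L=fk(read_state()['qpos'],p)[0]
for i,(a,b) in enumerate([(L[0],L[1]),(L[1],L[2]),(L[2],L[3])]):
    d,t=seg(A,a,b)
    for lo in np.arange(0,1,.2):
        m=(d<160)&(t>lo)&(t<=lo+.2)
        print(i,round(lo,1),m.sum(),np.round(np.percentile(d[m],[5,25,50,75,95])) if m.sum()>5 else '')
# tube & box extents
m=(A[:,0]>60)&(A[:,0]<230)&(A[:,1]<-20)&(A[:,1]>-380)&(A[:,2]>480)&(A[:,2]<600); Q=A[m]; print(Q.min(0),Q.max(0))
m=(A[:,0]>100)&(A[:,0]<230)&(A[:,1]<-15)&(A[:,1]>-380)&(A[:,2]>60)&(A[:,2]<600); Q=A[m]; print(np.percentile(Q,[1,5,50,95,99],axis=0))
E
```

```text
0 0.0 454 [103. 112. 114. 116. 121.]
0 0.2 105 [144. 148. 151. 155. 158.]
0 0.4 1026 [ 99. 117. 133. 143. 156.]
0 0.6 658 [103. 119. 132. 145. 156.]
0 0.8 401 [ 95. 102. 128. 144. 156.]
1 0.0 116 [ 80.  82.  84.  90. 106.]
1 0.2 413 [ 41.  45.  47.  50. 155.]
1 0.4 564 [ 40.  42. 126. 142. 153.]
1 0.6 65 [44. 45. 46. 49. 57.]
1 0.8 237 [ 63. 101. 119. 131. 144.]
2 0.0 21 [67. 74. 80. 85. 90.]
2 0.2 164 [43. 44. 45. 47. 49.]
2 0.4 125 [34. 35. 38. 44. 49.]
2 0.6 135 [27. 35. 51. 66. 71.]
2 0.8 23 [42. 49. 50. 54. 73.]
[ 124.24621389 -346.89676566  482.44653347] [191.18669201 -21.91167137 573.94608582]
[[ 103.28610091 -338.11171535   70.74837835]
 [ 139.25531755 -331.67999454  114.71106555]
 [ 163.26989044 -146.70666012  515.45837986]
 [ 182.00458665  -27.22827965  566.25241797]
 [ 187.00003301  -24.18561004  571.01570635]]
```

```bash
python3 - <<'E'
from cl import *
A=cloud(np.load('/tmp/top0.png.npz'))
m=(A[:,2]>600)&(A[:,1]>-140)&(A[:,1]<320)&(A[:,0]<560); Q=A[m]; print(len(Q))
c=Q.mean(0);U,S,V=np.linalg.svd(Q-c,full_matrices=False);d=V[0]
def res(x):
    o,dd,r=x[:3],x[3:6]/np.linalg.norm(x[3:6]),x[6]
    w=Q-o; return np.linalg.norm(np.cross(w,dd),axis=1)-r
r=least_squares(res,np.r_[c-[0,0,40],d,45],loss='soft_l1',f_scale=5)
dd=r.x[3:6]/np.linalg.norm(r.x[3:6]); print(r.x[:3],dd,r.x[6],np.percentile(np.abs(res(r.x)),[50,80,95]))
t=(Q-r.x[:3])@dd; print(t.min(),t.max())
print('ends',r.x[:3]+dd*t.min(),r.x[:3]+dd*t.max())
np.save('tube.npy',np.r_[r.x[:3]+dd*t.min(),r.x[:3]+dd*t.max(),r.x[6]])
E
```

```text
8669
[427.89499037  61.40246668 852.09465013] [ 0.53562473 -0.66555334  0.51975466] 31.425874375622417 [0.91970222 2.01239178 5.89364803]
-438.7355723441175 251.26492632448412
ends [192.89736923 353.40439056 624.05979108] [ 562.47869793 -105.82774331  982.69076695]
```

```bash
cat >> cl.py <<'E'
T=np.load('tube.npy')
lo,hi=np.array([375,0,0]),0
gx,gy,gz=np.meshgrid(np.arange(125,195,10),np.arange(-345,-20,12),np.r_[np.arange(0,570,20),570],indexing='ij')
BOX=np.stack([gx,gy,gz],-1).reshape(-1,3).astype(float)
t=np.linspace(0,1,120)[:,None]; TUBE=T[:3]+t*(T[3:6]-T[:3])
def clear(q):
    L=fk(q,p)[0]; o=[]
    for i,(a,b) in enumerate([(L[0],L[1]),(L[1],L[2]),(L[2],L[3])]):
        o+=[seg(BOX,a,b)[0].min(),seg(TUBE,a,b)[0].min()-31]
    return np.array(o)
qlo=np.array([-2.91,-.3,-1.5,.17,-1.26,.16,-2.52]);qhi=np.array([2.91,2.13,1.42,2.43,4.41,1.93,2.52])
def ik(P,Rm,q1,q0):
    def res(x):
        q=np.r_[q1,x]; f,R=fk(q,p); return np.r_[f[3]-P,200*(R-Rm).ravel()]
    r=least_squares(res,np.clip(q0[1:],qlo[1:]+.01,qhi[1:]-.01),bounds=(qlo[1:],qhi[1:]))
    return np.r_[q1,r.x] if np.abs(r.fun).max()<.5 else None
def rotz(a,sg=1):
    t=np.radians(a); X=sg*np.array([np.cos(t),np.sin(t),0]); return np.stack([X,np.cross([0,0,-1],X),[0,0,-1]],1)
E
python3 - <<'E'
from cl import *
print('now',np.round(clear(read_state()['qpos'])))
seeds=[[0,.5,0,1.7,0,.95,0],[0,.5,.5,1.7,-.3,.95,-1.2],[0,.5,-.5,1.7,.3,.95,1.2],[0,.8,1,1.6,-.6,1,-2]]
for P,a in [((580,-124,200),11.4),((580,-124,200),101.4),((505,-126,200),11.4),((523,-280,250),101.4)]:
  for sg in (1,-1):
    print(P,a,sg)
    for q1 in np.arange(-1.6,1.6,.2):
      for sd in seeds:
        q=ik(np.array(P,float),rotz(a,sg),q1,np.array(sd,float))
        if q is not None: print(np.round(q,2),np.round(clear(q)).astype(int)); break
E
```

```text
now [ 78. 426. 117. 427. 235. 660.]
(580, -124, 200) 11.4 1
[-0.6   0.94  1.3   1.76 -0.96  1.24  1.16] [ 66  73 280  73 395 371]
[-0.4   0.64  0.78  1.75 -0.53  0.98  0.79] [ 44  58 227  58 395 371]
[-0.2   0.55  0.45  1.74 -0.29  0.92  0.57] [ 19 118 216 116 395 371]
[-0.    0.51  0.16  1.73 -0.1   0.91  0.4 ] [  6 166 212 158 395 371]
[ 0.2   0.51 -0.13  1.71  0.08  0.92  0.24] [  4 209 206 194 395 370]
[ 0.4   0.53 -0.41  1.7   0.25  0.96  0.09] [  3 253 197 229 395 370]
[ 0.6   0.59 -0.72  1.69  0.44  1.03 -0.07] [  2 306 181 269 395 370]
[ 0.8   0.73 -1.08  1.68  0.69  1.16 -0.27] [  2 383 145 318 395 370]
(580, -124, 200) 11.4 -1
[-0.6   0.94  1.3   1.76 -0.96  1.24 -1.98] [ 66  73 280  73 395 371]
[-0.4   0.64  0.78  1.75 -0.53  0.98 -2.35] [ 44  58 227  58 395 371]
(580, -124, 200) 101.4 1
[-0.4   0.64  0.78  1.75 -0.53  0.98  2.36] [ 44  58 227  58 395 371]
[-0.2   0.55  0.45  1.74 -0.29  0.92  2.14] [ 19 118 216 116 395 371]
[-0.    0.51  0.16  1.73 -0.1   0.91  1.97] [  6 166 212 158 395 371]
[ 0.2   0.51 -0.13  1.71  0.08  0.92  1.81] [  4 209 206 194 395 370]
[ 0.4   0.
[... 2005 characters left out ...]
 0.5   1.17  1.73] [ 49 419 149 358 338 396]
[ 1.2   0.84 -1.4   1.62  0.84  1.41  1.47] [ 38 487  82 395 338 396]
(523, -280, 250) 101.4 -1
[-0.2   0.63  0.93  1.7  -0.55  1.1  -0.47] [ 22  97 219  97 338 396]
[-0.    0.51  0.57  1.69 -0.31  1.04 -0.69] [  6 167 213 167 338 396]
[ 0.2   0.46  0.27  1.68 -0.14  1.02 -0.85] [ 10 219 205 217 338 396]
[ 0.4   0.45 -0.01  1.67  0.01  1.02 -0.99] [ 23 264 196 256 338 396]
[ 0.6   0.46 -0.29  1.66  0.15  1.04 -1.11] [ 33 308 186 289 338 396]
[ 0.8   0.51 -0.59  1.64  0.31  1.09 -1.25] [ 42 357 172 322 338 396]
[ 1.    0.59 -0.92  1.63  0.5   1.17 -1.41] [ 49 419 149 358 338 396]
[ 1.2   0.84 -1.4   1.62  0.84  1.41 -1.67] [ 38 487  82 395 338 396]
```

```bash
python3 - <<'E'
from h import *
c=np.load('/tmp/wrist0.png.npz')
for v in range(10,380,40):
    print(v,[tuple(int(x) for x in dep(c,u,v)) for u in list(range(5,80,15))+list(range(100,560,60))])
c=np.load('/tmp/scene0.png.npz');d=c['range_z']
E
```

```text
10 [(304, -224, 0), (310, -240, 1), (316, -256, 1), (322, -276, 6), (328, -292, 7), (342, -323, 2), (367, -380, 0), (393, -434, -11), (606, -399, -768), (559, -557, -371), (699, -706, -592), (676, -784, -386), (837, -990, -568)]
50 [(265, -235, 1), (271, -251, 0), (277, -267, 0), (284, -285, 2), (290, -299, 0), (305, -335, 1), (331, -395, 2), (421, -275, -766), (500, -448, -769), (490, -591, -366), (607, -751, -580), (600, -817, -365), (829, -1135, -736)]
90 [(223, -245, 0), (230, -262, 0), (237, -279, 0), (244, -296, 2), (251, -312, 2), (267, -348, 2), (293, -407, 0), (308, -321, -766), (389, -499, -764), (472, -675, -769), (487, -760, -430), (643, -1034, -765), (737, -1223, -768)]
130 [(187, -268, 17), (188, -273, 1), (195, -290, 1), (202, -306, 0), (210, -323, 1), (226, -360, 1), (253, -422, 1), (210, -394, -596), (284, -549, -534), (336, -608, -35), (444, -917, -768), (534, -1105, -770), (628, -1301, -772)]
170 [(158, -299, 46), (179, -334, 75), (178, -339, 60), (173, -338, 34), (174, -345, 20), (183, -373, 1), (209, -434, -8), (64, -419, -770), (272, -558, 28), (298, -616, 26), 
[... 509 characters left out ...]
8, -649)]
290 [(20, -328, 49), (0, -326, 18), (7, -343, 16), (3, -354, 1), (13, -373, 2), (33, -416, 2), (252, -523, 268), (116, -554, 28), (149, -615, 35), (77, -772, -194), (287, -601, 265), (234, -806, 34), (119, -1673, -768)]
330 [(-75, -314, 13), (-63, -335, 15), (244, -499, 297), (244, -502, 295), (245, -505, 293), (251, -515, 294), (241, -529, 274), (66, -573, 30), (94, -640, 26), (126, -705, 28), (274, -608, 269), (324, -537, 372), (300, -622, 295)]
370 [(244, -501, 310), (245, -504, 310), (247, -507, 310), (235, -506, 299), (237, -510, 299), (238, -519, 295), (265, -535, 313), (264, -548, 307), (269, -562, 305), (275, -576, 305), (287, -582, 314), (281, -614, 294), (294, -618, 306)]
```

```bash
python3 - <<'E'
from cl import *
s=read_state(); q0=np.array(s['qpos']); print(s['time'],np.round(s['joint_efforts'],2))
qt=inverse_kinematics((520,-170,300),rotz(101.4,-1)); print(np.round(qt,3))
qt=np.array(qt)
for f in np.linspace(0,1,11): print(round(f,1),np.round(clear(q0+f*(qt-q0))).astype(int), np.round(fk(q0+f*(qt-q0),p)[0][3]))
for f in [.02,.04,.06]:
    goto_joints((q0+f*(qt-q0)).tolist()); s=read_state(); print(s['time'],np.round(s['joint_efforts'],2),np.round(s['ft_force'],1))
E
```

```text
0.15 [ 0.000e+00 -9.274e+01  1.980e+00 -3.701e+01  2.000e-02  1.000e-02
 -0.000e+00]
[ 0.325  0.331 -0.153  1.716  0.056  1.098 -1.218]
0.0 [ 78 426 117 427 235 660] [ 261. -567.  231.]
0.1 [ 71 406 114 406 226 619] [ 304. -538.  238.]
0.2 [ 64 386 120 386 224 578] [ 343. -504.  246.]
0.3 [ 59 367 135 367 230 538] [ 378. -469.  253.]
0.4 [ 56 350 153 350 241 498] [ 411. -430.  260.]
0.5 [ 53 333 167 331 257 460] [ 439. -390.  267.]
0.6 [ 50 318 179 310 278 423] [ 463. -348.  274.]
0.7 [ 49 305 189 287 298 388] [ 483. -304.  281.]
0.8 [ 48 293 197 264 314 354] [ 500. -260.  287.]
0.9 [ 48 283 203 239 327 322] [ 512. -215.  294.]
1.0 [ 49 275 207 214 335 292] [ 520. -170.  300.]
0.4 [-1.070e+00 -9.247e+01  1.180e+00 -3.698e+01 -9.000e-02  3.000e-02
 -3.100e-01] [ 0.9  0.9 -0.7]
0.65 [-1.210e+00 -9.225e+01  1.080e+00 -3.707e+01 -1.000e-01  3.000e-02
 -3.000e-01] [-0.2  0.3  0.3]
0.9 [-1.180e+00 -9.195e+01  1.030e+00 -3.711e+01 -1.000e-01  3.000e-02
 -2.900e-01] [ 0.4  0.4 -0.3]
```

```bash
python3 - <<'E'
from cl import *
q0=np.array([1.069, 0.521, -0.036, 1.599, 0.021, 1.021, -0.113])
qt=np.array(inverse_kinematics((520,-170,300),rotz(101.4,-1)))
f=.06
while f<.999:
    f=min(1,f+(.03 if f<.3 else .07)); goto_joints((q0+f*(qt-q0)).tolist()); s=read_state(); e=np.array(s['joint_efforts'])
    print(round(f,2),round(s['time'],2),np.round(e,1)[:4])
    if abs(e[0])>5 or abs(e[2])>6: print('STOP');break
E
```

```text
0.09 1.15 [ -1.7 -91.6   0.6 -37.3]
0.12 1.4 [ -1.8 -91.    0.5 -37.3]
0.15 1.65 [ -1.8 -90.5   0.4 -37.3]
0.18 1.9 [ -1.7 -90.    0.3 -37.4]
0.21 2.15 [ -1.7 -89.5   0.3 -37.4]
0.24 2.4 [ -1.7 -89.    0.2 -37.5]
0.27 2.65 [ -1.7 -88.5   0.1 -37.5]
0.3 2.9 [ -1.7 -88.    0.  -37.5]
0.37 3.17 [ -3.1 -87.   -1.2 -37.7]
0.44 3.43 [ -3.2 -85.8  -1.4 -37.8]
0.51 3.7 [ -3.2 -84.6  -1.5 -37.9]
0.58 3.97 [ -3.3 -83.4  -1.7 -38. ]
0.65 4.23 [ -3.3 -82.2  -1.8 -38.1]
0.72 4.5 [ -3.2 -80.9  -2.  -38.2]
0.79 4.76 [ -3.2 -79.7  -2.  -38.3]
0.86 5.02 [ -3.1 -78.4  -2.1 -38.4]
0.93 5.28 [ -3.  -77.1  -2.2 -38.5]
1 5.53 [ -3.  -75.8  -2.3 -38.6]
```

The swing made no contact. Now a view from the wrist camera over the work.

```bash
python3 - <<'E'
from h import *
c=snap('wrist','wrist1.png'); print(c['fx'],np.array(c['cam_to_world'])[:3,3]); snap('scene','scene1.png')
E
```

```text
333.97654820556744 [ 588.50887408 -155.72388849  441.94559001]
```

View pics/wrist1.png

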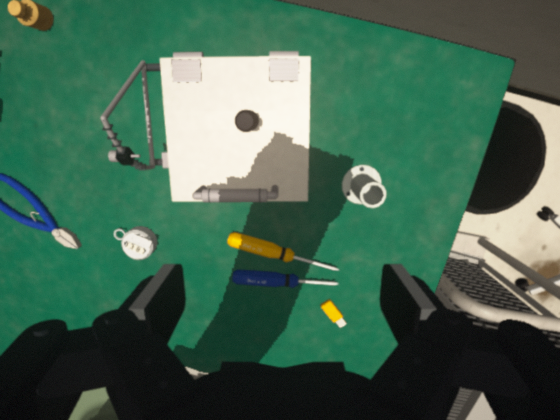

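The wrist view shows the cover from (161,58) to (309,201), the grip top at (245,121), the bar at (235,195), the cup mouth at (372,194) and the clamp at (122,157).

```bash
python3 - <<'E'
from h import *
c=np.load('/tmp/wrist1.png.npz'); s=np.load('/tmp/scene1.png.npz')
img=c['image']
a=img[50:220,90:400]; cv2.imwrite('pics/w1z.png',cv2.resize(a,None,fx=2.55,fy=2.55,interpolation=cv2.INTER_CUBIC))
a=img[110:215,90:195]; cv2.imwrite('pics/w1y.png',cv2.resize(a,None,fx=5.5,fy=5.5,interpolation=cv2.INTER_CUBIC))
a=img[150:220,320:400]; cv2.imwrite('pics/w1c.png',cv2.resize(a,None,fx=7,fy=7,interpolation=cv2.INTER_CUBIC))
g=cv2.cvtColor(img,cv2.COLOR_BGR2GRAY)
# grip
m=np.zeros_like(g); m[100:145,220:272]=(g[100:145,220:272]<75)*255
m=cv2.morphologyEx(m,cv2.MORPH_OPEN,np.ones((3,3)))
cn=max(cv2.findContours(m,0,2)[0],key=cv2.contourArea); print('grip',cv2.boundingRect(cn),cv2.contourArea(cn),cv2.fitEllipse(cn))
print('cover px depth',dep(c,200,150),dep(c,290,100),'griptop',dep(c,245,120),'bar',dep(c,235,195))
E
```

```text
grip (252, 114, 6, 13) 36.0 ((254.40423583984375, 119.84771728515625), (4.913634777069092, 13.03756332397461), 175.60472106933594)
cover px depth [533.85815241 -75.75513599  77.49015605] [ 603.89236976 -160.96186712   77.28557311] griptop [ 576.80787037 -124.43176662  136.47879531] bar [ 502.53071223 -125.11969135  118.05396436]
```

View pics/w1z.png

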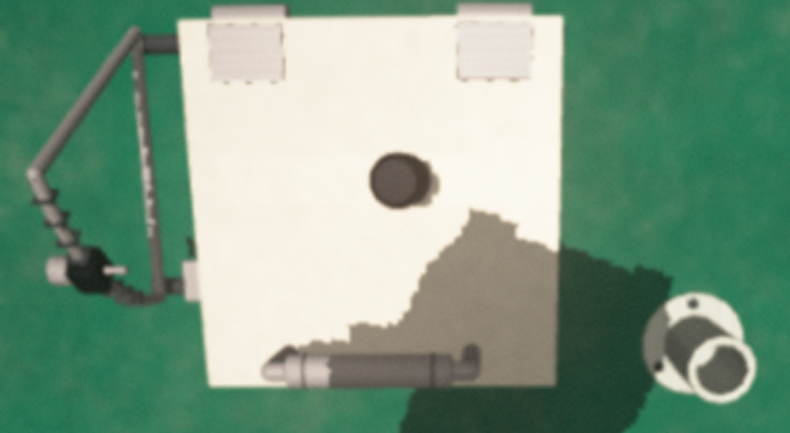

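View pics/w1y.png

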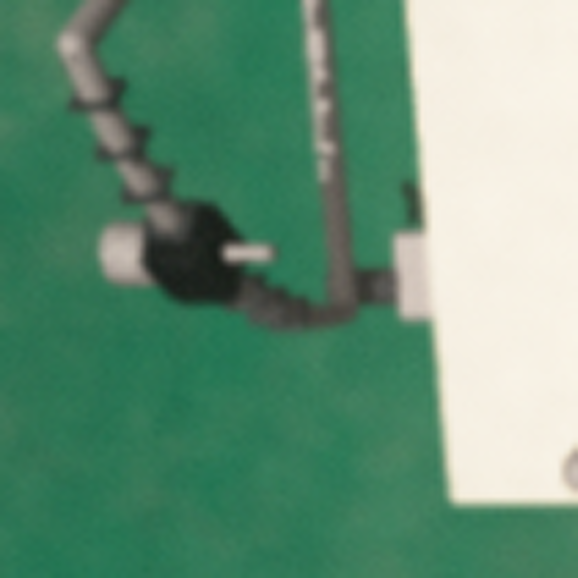

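View pics/w1c.png

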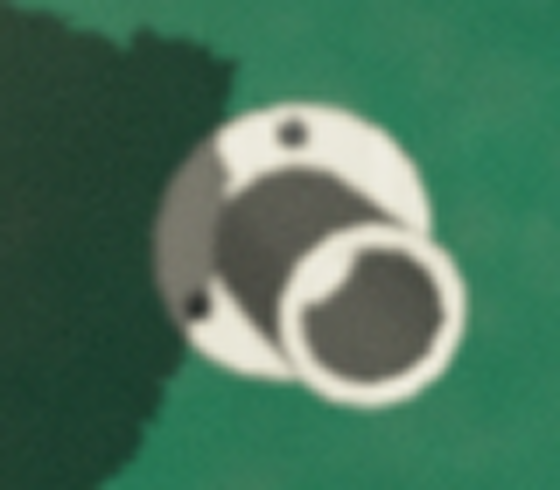

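```bash
cat > meas.py <<'E'
from h import *
c=np.load('/tmp/wrist1.png.npz')
f=lambda u,v:(u/2.55+90-.3,v/2.55+50-.3)
C=[onz(c,*f(*q),74) for q in [(180,20),(562,16),(556,385),(210,386)]]
print(np.round(C,1)); ctr=np.mean(C,0); print('ctr',ctr)
A=[]
for i in range(4): d=C[(i+1)%4]-C[i]; a=np.degrees(np.arctan2(d[1],d[0])); print(np.linalg.norm(d),a)
d=(C[0]+C[1]-C[2]-C[3]); y=(C[0]+C[3]-C[1]-C[2]); print('yawx',np.degrees(np.arctan2(d[1],d[0])),'yawy',np.degrees(np.arctan2(-y[0],y[1])))
yaw=np.arctan2(d[1]-y[0],d[0]+y[1]); print(np.degrees(yaw))
ex=np.array([np.cos(yaw),np.sin(yaw),0]);ey=np.array([-ex[1],ex[0],0])
loc=lambda P:np.array([(P-ctr)@ex,(P-ctr)@ey,P[2]])
print('grip',onz(c,*f(399,180),137),loc(onz(c,*f(399,180),137)))
for q in [(300,370),(438,370),(374,370)]: P=onz(c,*f(*q),112); print('bar',P,loc(P))
print('mouth',onz(c,372.7,194.5,62),'flange',onz(c,361.4,183.8,3))
g=lambda u,v:(u/5.5+90-.4,v/5.5+110-.4)
P=onz(c,*g(393,275),71); print('ptr',loc(P))
yp=loc(P)[1]
o,dd=ray(c,*g(272,252))
for yy in (yp-3,yp,yp+3):
    t=(yy-(o-ctr)@ey)/(dd@ey); M=o+t*dd; l=loc(M)
    for hx in (75,): r=np.hypot(hx-l[0],l[2]-70); print('mark',M,l,'r',r,'th',np.arctan2(l[2]-70,hx-l[0]))
E
python3 meas.py
```

```text
[[ 619.8  -20.9   74. ]
 [ 650.8 -172.3   74. ]
 [ 500.7 -203.2   74. ]
 [ 469.5  -51.1   74. ]]
ctr [ 560.21712664 -111.87251983   74.        ]
154.57440076630002 -78.4349013930482
153.27717714732103 -168.3624767221542
155.2892096415863 101.60012597777182
153.37287466029449 11.370456103292032
yawx 11.50394801813069 yawy 11.582652693808576
11.543505531375702
grip [ 576.78521428 -125.54717917  137.        ] [ 13.49650285 -16.71353483 137.        ]
bar [495.55059082 -96.81965499 112.        ] [-60.34627022  27.6889376  112.        ]
bar [ 506.46334763 -150.90319193  112.        ] [-60.47700726 -27.48442678 112.        ]
bar [ 501.40756703 -125.87866382  112.        ] [-60.42281772  -1.95434672 112.        ]
mouth [ 520.37489761 -277.99553942   62.        ] flange [ 520.99127257 -277.99030193    3.        ]
ptr [-29.56249031  86.89453945  71.        ]
mark [526.63296661 -33.10535164 134.93132634] [-17.14260307  83.89453945 134.93132634] r 112.7223865987409 th 0.6138620103719109
mark [525.2322188  -30.3295112  127.98113242] [-17.95953916  86.89453945 127.98113242] r 109.55951641817862 th 0.5576815011235537
mark [523.831471   -27.55367076 121.03093849] [-18.77647526  89.89453945 121.03093849] r 106.7622779609803 th 0.49836107372333294
```

```bash
python3 - <<'E'
from cl import *
R=rotz(101.5,-1); g=np.array([577.,-125.5])
movep((*g,215),R); s=read_state(); print(s['time'],np.round(s['eef_pos'],1),np.round(s['qpos'],2))
c=snap('wrist','wrist2.png')
print(np.round(proj(c,[*g,137]),1))
print('guard',movel((*g,96),max_speed=120,guard=8)); s=read_state(); print(s['time'],np.round(s['eef_pos'],1),np.round(s['ft_force'],1))
E
```

```text
6.1583 [ 576.8 -126.2  214.2] [ 0.23  0.49 -0.16  1.71  0.09  0.96 -1.33]
[281.9 218.4]
guard False
7.35 [ 577.4 -125.6   96.7] [-0.1 -0.7  0.8]
```

View pics/wrist2.png

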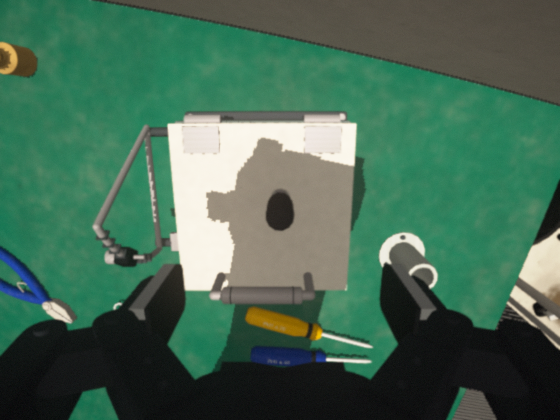

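The grip is centred between the open fingers, with its top at about (281,217) against a predicted (282,218). Clamping and drawing it out.

```bash
python3 - <<'E'
from cl import *
clamp(); s=read_state(); print(s['time'],s['finger_gap'],np.round(s['eef_pos'],1),np.round(s['ft_force'],1))
P=np.array([577,-125.5,96.])
for z in (130,200):
    print(movel((*P[:2],z),max_speed=90,guard=25)); s=read_state(); print(s['time'],s['finger_gap'],np.round(s['eef_pos'],1),np.round(s['ft_force'],1))
snap('wrist','wrist3.png'); snap('scene','scene3.png')
E
python3 - <<'E'
import cv2
a=cv2.imread('pics/scene3.png')[130:255,225:385]; cv2.imwrite('pics/s3z.png',cv2.resize(a,None,fx=4.5,fy=4.5,interpolation=cv2.INTER_CUBIC))
E
```

```text
7.9667 18.620635048664017 [ 577.1 -125.3   96.2] [0.3 1.9 4.7]
False
8.4917 18.6382383340324 [ 577.  -125.6  130. ] [ 0.6 -0.6 -1.1]
False
9.4167 18.267741527273202 [ 576.7 -125.5  199.5] [-0.2 -0.8 -0.4]
```

View pics/wrist3.png

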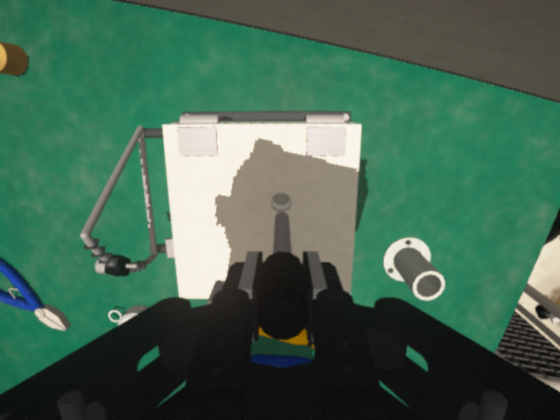

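View pics/s3z.png

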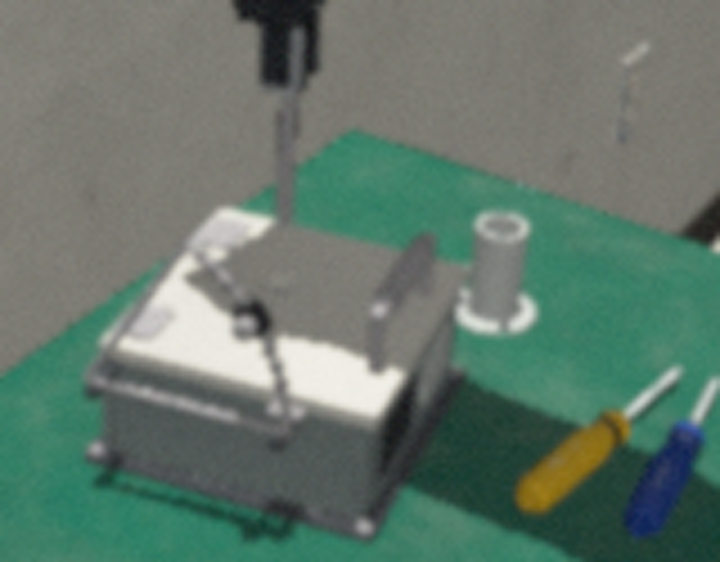

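The probe is out and hangs upright over the open hole at (282,203), and the cover stays shut. Next I'll check the foot line and re-measure the cup mouth at (428,286).

```bash
python3 - <<'E'
from h import *
c=np.load('/tmp/wrist3.png.npz')
print('foot pred',proj(c,[577,-125.5,115]),'hole pred at 74',proj(c,[577,-125.5,74]))
a=c['image'][180:310,250:450]; cv2.imwrite('pics/w3z.png',cv2.resize(a,None,fx=4,fy=4,interpolation=cv2.INTER_CUBIC))
E
```

```text
foot pred [282.94703324 215.5030717 ] hole pred at 74 [282.85235864 200.88534995]
```

View pics/w3z.png

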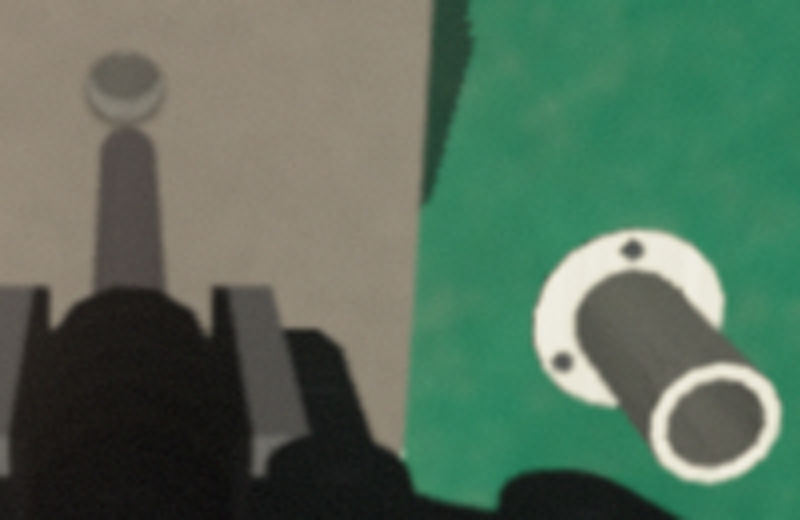

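```bash
python3 - <<'E'
from cl import *
c=np.load('/tmp/wrist3.png.npz'); print('mouth',onz(c,428.6,285.4,62),'flange',onz(c,628/4+249.6,318/4+179.6,3))
R=rotz(101.5,-1); t=np.array([520.5,-278.0])
print(movel((*t,200),max_speed=160)); s=read_state(); print(s['time'],np.round(s['eef_pos'],1),np.round(s['qpos'],2),s['finger_gap'])
c=snap('wrist','wrist4.png'); print('foot',proj(c,[*t,115]),'mouth',proj(c,[*t,62]))
a=c['image'][150:320,180:380]; cv2.imwrite('pics/w4z.png',cv2.resize(a,None,fx=3.5,fy=3.5,interpolation=cv2.INTER_CUBIC))
snap('scene','scene4.png');c=snap('top','top4.png'); print(proj(c,[*t,62]))
E
```

```text
mouth [ 520.55977134 -277.93922187   62.        ] flange [ 520.82627179 -277.68316869    3.        ]
False
10.6833 [ 520.9 -277.   200. ] [ 0.48  0.5  -0.13  1.72  0.08  0.92 -1.05] 18.778476353708363
foot [284.10830098 216.64835788] mouth [283.79490593 198.42110703]
[364.5882322  208.49774198]
```

View pics/w4z.png

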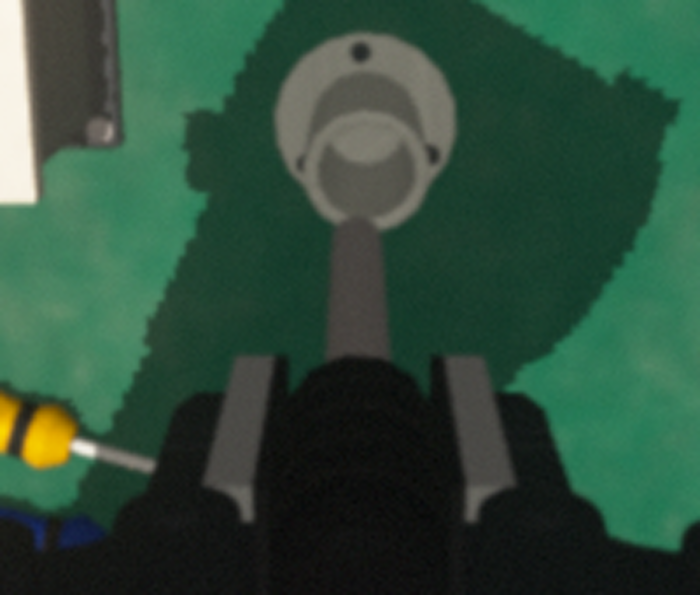

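The stem at crop (358,225) lines up with the mouth at (365,170) to about 1.5 mm. Lowering with a force guard.

```bash
python3 - <<'E'
from cl import *
t=(520.5,-278.0)
print(movel((*t,100),max_speed=100,guard=10)); s=read_state(); print(s['time'],np.round(s['eef_pos'],1),np.round(s['ft_force'],1))
print(movel((*t,87),max_speed=30,guard=6)); s=read_state(); print(s['time'],np.round(s['eef_pos'],1),np.round(s['ft_force'],1))
E
```

```text
False
11.9833 [ 520.8 -278.2  100.6] [ 0.3 -0.2  0.1]
True
12.4083 [ 520.7 -278.1   88. ] [-0.9  0.8 10.2]
```

```bash
python3 - <<'E'
from cl import *
open_gripper(); s=read_state(); print(s['time'],s['finger_gap'],np.round(s['ft_force'],1))
movel((520.5,-278.0,210),max_speed=150); wait(.2); s=read_state(); print(s['time'])
c=snap('wrist','wrist5.png'); snap('scene','scene5.png')
print(dep(c,*proj(c,[520.5,-278,129])))
E
python3 - <<'E'
import cv2
a=cv2.imread('pics/scene5.png')[130:255,225:385]; cv2.imwrite('pics/s5z.png',cv2.resize(a,None,fx=4.5,fy=4.5,interpolation=cv2.INTER_CUBIC))
E
```

```text
13.0667 85.27714868483558 [0.5 0.2 0.1]
14.2333
[ 520.4472348  -278.01109776  128.82882345]
```

View pics/wrist5.png

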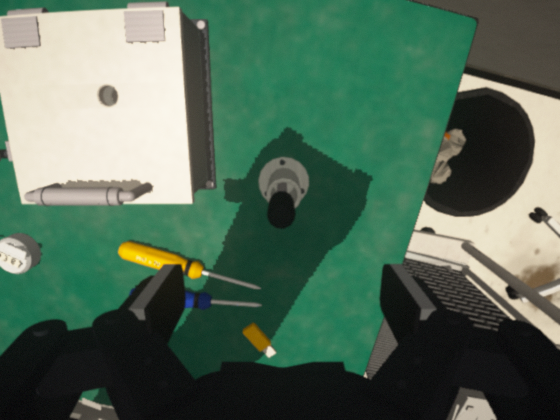

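View pics/s5z.png

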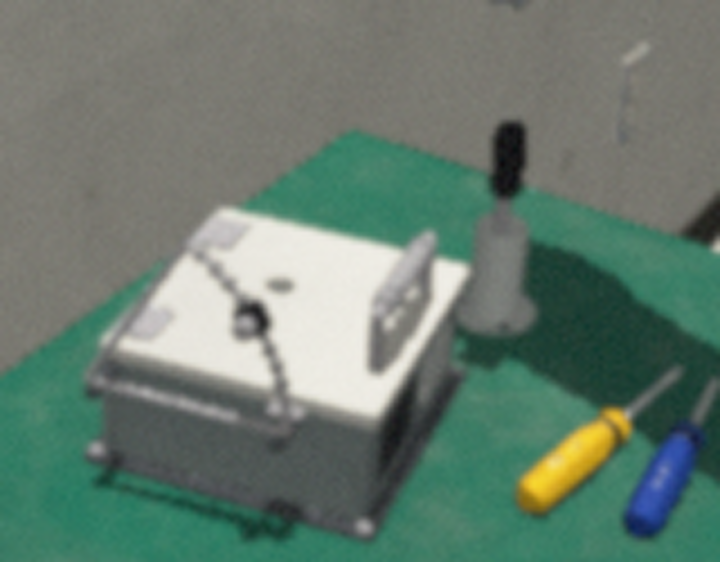

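The probe stands upright in the cup, its grip top at (281,208) reading 129 mm as expected. The cover is shut and the hole is empty at (107,95). Now the bar.

```bash
python3 - <<'E'
from cl import *
R=rotz(11.5,1); b=(501.6,-125.9)
q=np.array(inverse_kinematics((*b,190),R)); print(np.round(q,2),clear(q))
movep((*b,190),R); s=read_state(); print(s['time'],np.round(s['eef_pos'],1),np.round(s['qpos'],2))
c=snap('wrist','wrist6.png'); print(proj(c,[*b,112]),dep(c,*proj(c,[*b,119])))
E
```

```text
[ 0.54  0.45 -0.54  1.9   0.3   0.87  0.05] [ 30.63606625 294.21924851 169.36315202 254.4480013  316.56968862
 358.83769824]
15.4 [ 501.7 -126.5  190. ] [ 0.54  0.45 -0.54  1.9   0.3   0.87  0.05]
[282.80405246 218.94435297] [ 501.67131022 -126.24298653  117.93862543]
```

View pics/wrist6.png

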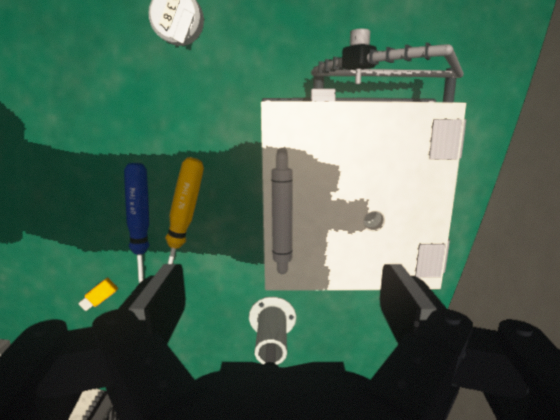

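The bar runs from (281,150) to (282,272), centred on the predicted column 283. The cup is at (270,350), so I'll zoom there to confirm the probe, and onto the pointer and clamp near (340,75).

```bash
python3 - <<'E'
from h import *
c=np.load('/tmp/wrist6.png.npz')
a=c['image'][20:120,290:480]; b=c['image'][290:390,200:390]
cv2.imwrite('pics/w6z.png',cv2.resize(np.vstack([a,b]),None,fx=3,fy=3,interpolation=cv2.INTER_CUBIC))
print(proj(c,[520.5,-278,129]),proj(c,[520.5,-278,62]))
E
```

```text
[268.3635209  410.26415659] [270.97073343 352.86605607]
```

View pics/w6z.png

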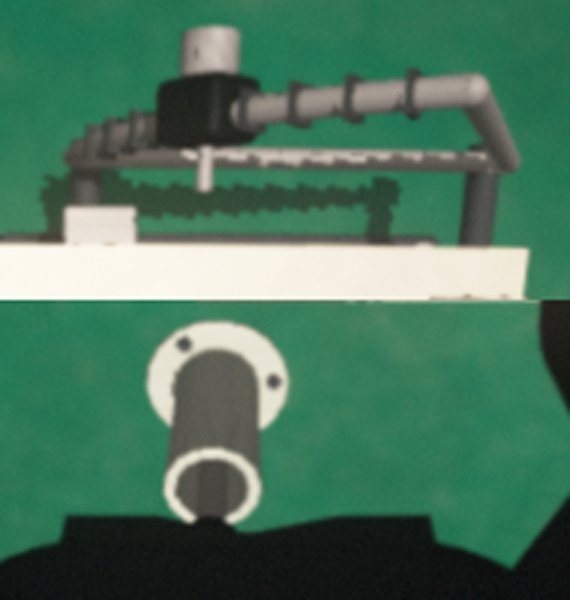

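```bash
cat >> h.py <<'E'
def tri2(c1,a,c2,b):
    o1,d1=ray(c1,*a);o2,d2=ray(c2,*b);d1/=np.linalg.norm(d1);d2/=np.linalg.norm(d2)
    t=np.linalg.lstsq(np.stack([d1,-d2],1),o2-o1,rcond=None)[0]
    p,q=o1+t[0]*d1,o2+t[1]*d2
    return (p+q)/2,np.linalg.norm(p-q)
YAW=np.radians(11.5); EX=np.array([np.cos(YAW),np.sin(YAW),0]);EY=np.array([-EX[1],EX[0],0]); CTR=np.array([560.2,-111.9,0])
def loc(P): P=np.asarray(P); return np.array([(P-CTR)@EX,(P-CTR)@EY,P[2]])
def wor(l): return CTR+l[0]*EX+l[1]*EY+np.array([0,0,l[2]])
E
python3 - <<'E'
from h import *
a=np.load('/tmp/wrist1.png.npz');b=np.load('/tmp/wrist6.png.npz')
for n,p,q in [('mark',(139.1,155.4),(358.0,82.9)),('ptr',(161.0,159.6),(323.0,88.7)),('hole6',(90+399/2.55,120.3),(372.5,219.5))]:
    M,e=tri2(a,p,b,q); print(n,M,e,loc(M))
g=lambda u,v:(u/3+290-.3,v/3+20-.3)
print('cover edge front/left',loc(onz(b,263,101,74)),loc(onz(b,265,290,74)),loc(onz(b,466,102,74)))
print('bar',loc(onz(b,281.5,150,112)),loc(onz(b,282.3,272,112)))
M=tri2(a,(139.1,155.4),b,(358,82.9))[0]; l=loc(M)
for hx in (73.6,75,76): print(hx,np.hypot(hx-l[0],l[2]-70),np.arctan2(l[2]-70,hx-l[0]))
E
```

```text
mark [526.14644582 -31.95779848 132.1591289 ] 0.1833398405694397 [-17.43200743  85.12652497 132.1591289 ]
ptr [513.76483311 -33.21097799  71.8193971 ] 0.8516280887898517 [-29.81489941  86.36699996  71.8193971 ]
hole6 [ 573.95896604 -121.1868973    81.65602057] 2.196763472810338 [ 11.6312412  -11.84355673  81.65602057]
cover edge front/left [-74.55760485  77.32208858  74.        ] [-75.77500657 -78.83522675  74.        ] [78.14985917 77.65374635 74.        ]
bar [-60.94007596  45.19467727 112.        ] [-60.68708416 -42.47751179 112.        ]
73.6 110.22968603065496 0.5991073640966701
75 111.38865877289506 0.5920197992364806
76 112.21986151340181 0.5870470563314594
```

The needle tip triangulates to a radius of 110 mm, as specified, with the hinge at x' = 73.5. That agrees with the bar's 134 mm. The mark is at about 0.595 rad. Grasping the bar now.

```bash
python3 - <<'E'
from cl import *
b=wor([-60.5,0,0])[:2]; print(b)
print(movel((*b,93.5),max_speed=120,guard=8)); s=read_state(); print(s['time'],np.round(s['eef_pos'],1),np.round(s['ft_force'],1))
clamp(); s=read_state(); print(s['time'],s['finger_gap'],np.round(s['eef_pos'],1),np.round(s['ft_force'],1))
def bar(th): a=.304+th; return wor([73.5-140.4*np.cos(a),0,70+140.4*np.sin(a)])
off=np.r_[b,93.5]-bar(0)
for th in (.04,.1,.2):
    P=bar(th)+off
    print(movel(P.tolist(),max_speed=40,guard=45)); s=read_state(); print(th,round(s['time'],2),np.round(np.array(s['eef_pos'])-P,1),np.round(s['ft_force'],1),round(s['finger_gap'],1))
c=snap('wrist','wrist7.png')
E
```

```text
[ 500.91455537 -123.96176003]
False
16.4083 [ 501.3 -124.    94. ] [0.4 0.4 1. ]
17.075 11.839358327057475 [ 500.9 -124.    93.6] [-1.1  0.9  3.8]
False
0.04 17.37 [-0.1 -0.1  0.1] [-1.9 -0.8 -4.7] 12.1
False
0.1 17.73 [-0.1 -0.   0.1] [-2.2 -1.2 -2.9] 12.0
False
0.2 18.23 [ 0.1 -0.   0.4] [-4.3 -1.8 -2.3] 12.0
```

View pics/wrist7.png

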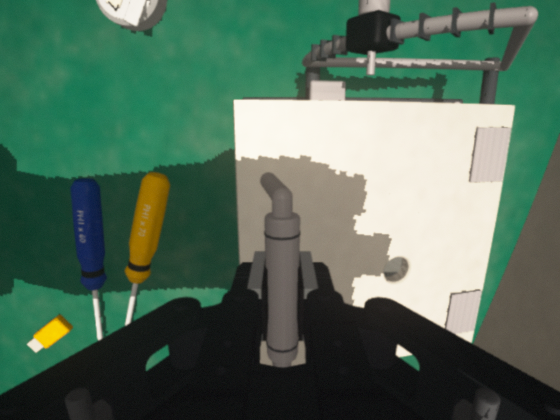

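```bash
python3 - <<'E'
from cl import *
b=wor([-60.5,0,0])[:2]
def bar(th): a=.304+th; return wor([73.5-140.4*np.cos(a),0,70+140.4*np.sin(a)])
off=np.r_[b,93.5]-bar(0)
for th in (.3,.4,.5,.55):
    P=bar(th)+off
    print(movel(P.tolist(),max_speed=40,guard=45)); s=read_state(); print(th,round(s['time'],2),np.round(np.array(s['eef_pos'])-P,1),np.round(s['ft_force'],1),round(s['finger_gap'],1))
c=snap('wrist','wrist8.png');snap('scene','scene8.png');snap('top','top8.png')
a=c['image'][0:130,270:480]; cv2.imwrite('pics/w8z.png',cv2.resize(a,None,fx=3.8,fy=3.8,interpolation=cv2.INTER_CUBIC))
a=cv2.imread('pics/scene8.png')[130:255,225:385]; cv2.imwrite('pics/s8z.png',cv2.resize(a,None,fx=4.7,fy=4.7,interpolation=cv2.INTER_CUBIC))
E
```

```text
False
0.3 18.77 [ 0.  -0.   0.4] [-5.7 -2.1 -2. ] 11.8
False
0.4 19.27 [-0.  -0.   0.4] [-7.  -1.  -1.1] 11.7
False
0.5 19.77 [-0.1 -0.   0.4] [-6.8 -2.3 -1. ] 12.0
False
0.55 20.1 [-0.1 -0.   0.4] [-7.  -1.1 -1.1] 12.3
```

View pics/w8z.png

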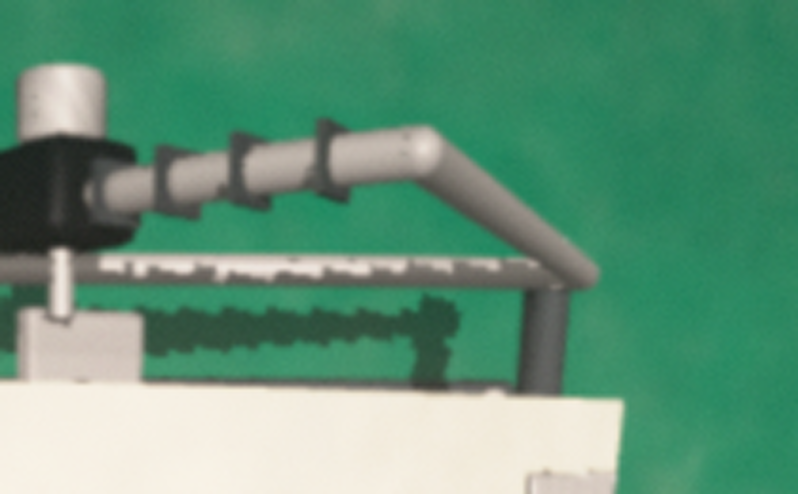

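View pics/s8z.png

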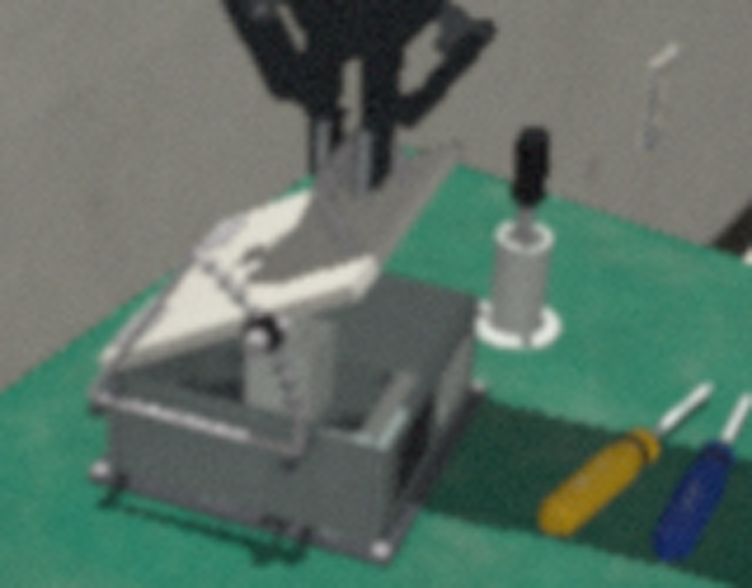

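```bash
python3 - <<'E'
from h import *
c=np.load('/tmp/wrist8.png.npz')
g=lambda u,v:(u/3.8+270-.4,v/3.8-.4)
for n,q in [('needle',(62,285)),('needle',(61,305)),('tip',(62,318)),('tabL',(35,350)),('tabM',(80,340)),('tabM',(80,320)),('tabR',(130,350)),('tabR',(130,325)),('cover',(80,400)),('cov2',(580,420))]:
    P=dep(c,*g(*q)); l=loc(P); print(n,np.round(l,1),'r',round(np.hypot(73.5-l[0],l[2]-70),1),'th',round(np.arctan2(l[2]-70,73.5-l[0]),3))
# cover plane normal from depth
pts=[]
for u in range(300,420,6):
    for v in range(106,140,4):
        if c['image'][v,u].min()>200: pts.append(loc(dep(c,u,v)))
pts=np.array(pts);m=pts.mean(0);n=np.linalg.svd(pts-m)[2][2];n*=np.sign(n[2]);print(len(pts),n,'theta',np.arctan2(n[0],n[2]))
E
```

```text
needle [-17.5  88.6 133.8] r 111.1 th 0.611
needle [-17.6  86.4 132.6] r 110.5 th 0.602
tip [-17.4  85.4 126.4] r 107.0 th 0.555
tabL [-20.9  81.2 128.9] r 111.3 th 0.558
tabM [-15.1  82.7 125.9] r 104.7 th 0.563
tabM [-15.   85.3 124.6] r 104.0 th 0.553
tabR [ -8.3  81.7 121.6] r 96.7 th 0.563
tabR [ -8.3  85.  120.5] r 96.1 th 0.553
cover [-15.2  75.  131.5] r 107.9 th 0.607
cov2 [70.7 73.7 79.4] r 9.8 th 1.277
172 [ 0.03287411 -0.99890419  0.03331239] theta 0.7787763438862383
```

The depth readings put the cover at about 0.55 rad and the needle centre at about 0.595, so the pointer is already within about 5 mm of it. I'll go to 0.572, which leaves about 2.5 mm so the tab doesn't press on the needle.

```bash
python3 - <<'E'
from cl import *
b=wor([-60.5,0,0])[:2]
def bar(th): a=.304+th; return wor([73.5-140.4*np.cos(a),0,70+140.4*np.sin(a)])
off=np.r_[b,93.5]-bar(0)
P=bar(.572)+off
print(movel(P.tolist(),max_speed=15,guard=30)); wait(.6); s=read_state(); print(round(s['time'],2),np.round(np.array(s['eef_pos'])-P,2),np.round(s['ft_force'],1),round(s['finger_gap'],1),np.abs(s['qvel']).max())
c=snap('wrist','wrist9.png');t=snap('top','top9.png');snap('scene','scene9.png')
i=c['image'][0:130,250:480]; cv2.imwrite('pics/w9z.png',cv2.resize(i,None,fx=3.4,fy=3.4,interpolation=cv2.INTER_CUBIC))
i=t['image'][140:300,200:420]; cv2.imwrite('pics/t9z.png',cv2.resize(i,None,fx=3.5,fy=3.5,interpolation=cv2.INTER_CUBIC))
E
```

```text
False
21.21 [-0.16 -0.02  0.33] [-6.9 -1.9 -1.4] 11.8 0.0023303903251140545
```

View pics/w9z.png

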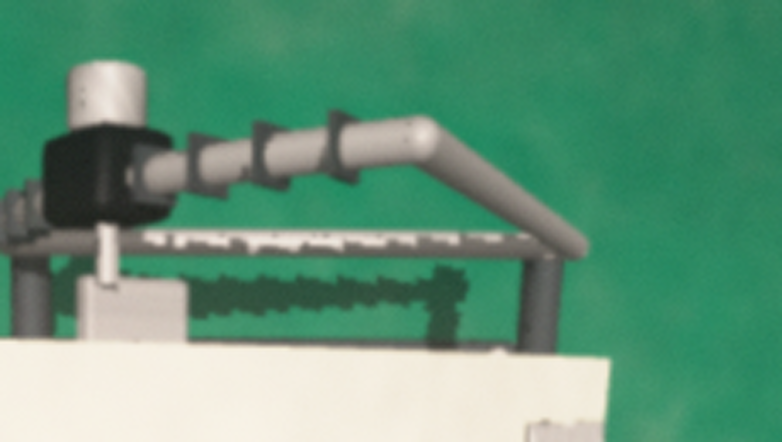

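View pics/scene9.png

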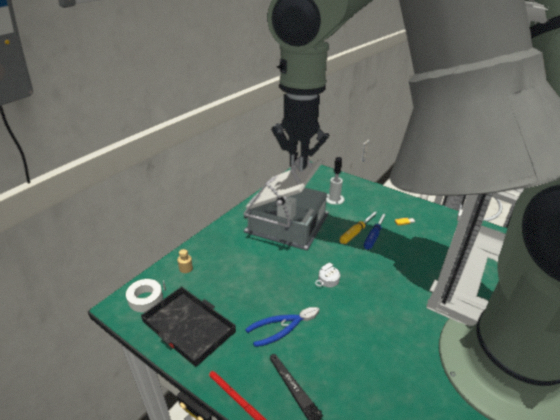

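The needle tip (crop 108,288) sits on the front-outer part of the tab (80–187, 280). The probe still stands in the cup at (336,180), and the bystanders look unmoved. One last depth check before handing in.

```bash
python3 - <<'E'
from h import *
c=np.load('/tmp/wrist9.png.npz')
g=lambda u,v:(u/3.4+250-.4,v/3.4-.4)
for n,q in [('needle',(108,262)),('needle',(108,272)),('tabL',(90,310)),('tabM',(130,310)),('tabM',(130,295)),('tabR',(180,310)),('coverfront',(110,350)),('coverback',(590,375))]:
    l=loc(dep(c,*g(*q))); print(n,np.round(l,1),'r',round(np.hypot(73.5-l[0],l[2]-70),1),'th',round(np.arctan2(l[2]-70,73.5-l[0]),3))
# needle tip vs start (triangulated by ray onto y'=85.1)
o,d=ray(c,*g(108,288)); t=(85.1-(o-CTR)@EY)/(d@EY); print('tip',loc(o+t*d))
# bystanders: diff of scene images
a=cv2.imread('pics/scene0.png').astype(int);b=cv2.imread('pics/scene9.png').astype(int)
for n,(u,v) in dict(weight=(185,262),counter=(328,276),tape=(144,295)).items(): print(n,np.abs(a-b)[v-18:v+18,u-20:u+20].mean())
E
```

```text
needle [-17.4  88.  132.9] r 110.6 th 0.605
needle [-17.4  86.7 131.9] r 110.0 th 0.598
tabL [-20.   81.7 130.4] r 111.3 th 0.573
tabM [-14.2  81.9 126.9] r 104.6 th 0.576
tabM [-14.2  84.  127.7] r 105.0 th 0.582
tabR [ -6.6  82.3 121.9] r 95.5 th 0.575
coverfront [-17.1  76.  136.6] r 112.5 th 0.634
coverback [75.3 74.  76.7] r 7.0 th 1.831
tip [-17.44574081  85.1        125.63570069]
weight 7.58587962962963
counter 8.094907407407407
tape 8.36412037037037
```

```bash
python3 - <<'E'
from h import *
print(finish_job()); s=read_state(); print(s['time'],s['finger_gap'],np.round(s['ft_force'],1))
E
```

```text
the job is handed in; nothing more can be done
None
the job is handed in; nothing more can be done
```

I handed the job in at about 21.3 s of the 58 s allowed, with the gripper still holding the cover at the mark. No verdict was returned.

**What I did:** I pulled the probe straight up with the cover shut, set it in the cup until its foot touched the floor at the expected height, and let go. I then pinched the bar from above and swung the cover up to about 0.572 rad.

**Last checks:**
- **Mark:** The pointer tab read about 0.575 rad and the needle about 0.595 rad, a gap of 2–3 mm against the 8 mm limit. I stopped just below so the tab would not push the needle.
- **Hold:** The arm was at rest (top joint speed 0.002 rad/s). The jaw gap was 12 mm on the 14 mm bar, and wrist force was about 7 N. I could not read the finger force on the bar directly.
- **Clamp:** The needle stayed within about 1 mm of where I first measured it.
- **Probe:** It looked upright in the cup in the last scene picture, and its top read 129 mm after release, as it should.
- **Bystanders:** The weight, the counter and the tape roll look unmoved. I compared start and end pictures and did not measure their positions again.

**Disagreements:**
- **Pointer tab:** The centre of the tab measured about 104 mm from the hinge instead of the stated 110 mm. The needle and bar distances did match, so I went by the angles.
- **Furniture:** Depth readings put a tall frame beside the base, where the upper arm had to pass. I moved past it in small steps while watching the joint torques and saw no sign of contact.

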